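# Jack up the hinged lapping-plate bed and hold it raised

### The arm

A 6-joint arm with a two-finger parallel gripper is mounted at the origin on a cart in front of the work surface, level with it; the furniture and walls round the work are solid. World frame = base frame: x ahead of the robot, y to its left, z up, the work surface at z = 0. Lengths are in m, angles in rad, forces in N, time in s.
With the tool pointing down it reaches from about 0.275 to 0.75 m from the base axis. Payload 10.2 kg.
Tool frame: the origin (TCP) lies midway between the tips of the shut fingers; the grasp point (between the pads) lies 19 mm behind it (env.hold_point_z is the distance from the TCP to the grasp point, in m); x points along the fingers, z is the direction in which the jaws open and shut, and the axes are right-handed (so a half turn about x gives the same grasp; the last joint's range is limited). The gripper opens to 85 mm and grips with 20 to 120 N. Pads are 22 mm wide; open, the fingers measure 114 mm over their backs; the gripper's body (76 mm by 85 mm) begins 54 mm behind the grasp point. The pads swing forward as they close: fully open they stand 13 mm farther back than shut.
Start: joints at [-1.331, 0.313, 1.498, -0, 1.331, -0.223], TCP at [0.234, -0.47, 0.231] pointing down, gripper open.
Joint ranges: [-2.94, 2.94], [-0.97, 2.17], [0.19, 2.56], [-1.23, 4.37], [0.02, 3.11], [-2.88, 2.88]. Speed limits (rad/s): [2.39, 2.39, 3.01, 3.14, 3.14, 3.14].

### API

Orientations are given as a unit quaternion [x, y, z, w].
In Python, from bench import env, kinematics, monitor, eyes, job gives the robot as it stands. The module is installed in compiled form; this text tells all that it offers. Calls block until the motion is done:
- env.reach(position, orientation): joint-space move of the TCP to a pose.
- env.movel(position, velocity=0.15, frame=None, guard=None): straight line of the TCP; frame=None keeps the orientation; velocity is the mean speed in m/s. With guard (N) it stops when the force on the tool has changed by that much, and returns True; else False.
- env.set_joints(angles): joint-space move.
- env.release() and env.close_gripper(effort=None): open the fingers fully, or close them until they stop; effort is the grip in N (None keeps the last).
- env.hold(seconds).
- kinematics.ik(position, orientation): joint angles nearest the present ones, or None.
- monitor.sense(): the state.
- eyes.grab_frame(name): name is "scene" or "top"; returns a dict with "frame" (420x560x3 uint8, red, green, blue), "mtx" (3x3 intrinsics, pixels), "k1" (the pictures are not rectified: a ray, as slopes to the right and down, at radius r is drawn at 1 + k1 r^2 times it, then the intrinsics apply), "view" (4x4, takes a point from world to camera coordinates). Camera axes: x right, y down, z forward; pixel columns grow to the right and rows downward; lengths in m; the calibration is good to about 2 mm. A picture is of the moment at which its call begins. There is no depth.
A pose or a line that the arm cannot do raises env.MotionError and nothing moves.
- job.hand_in(): hands the job in, once; it reports no verdict.
The state is a dict: "clock": time; "joints": joint angles; "qvel": joint speeds; "joint_efforts": joint torques, N m; "position": TCP position; "ee_rot": TCP orientation; "contact_force": force on the tool from outside, world axes, zero at the start; "ft_torque": the same for the moment, N m; "finger_gap": opening from 0.0 (shut) to 1.0 (fully open).
Only numpy, scipy, OpenCV 4.12 (cv2) and the standard library are available. Lean on these libraries where they do the work, as an engineer would, in place of code of your own. Each camera call takes 0.05 s, during which the arm holds its last target.

### The job

Set the small toe jack on the counter, its handle still up, so that its round saddle stands centrally under the lift pad of the hinged lapping-plate bed (the sliding pad with the raised ring on top, not one of the plain corner ears). Then push the jack's handle down to its stop so that the jack alone raises the bed, and finish while still holding the handle down with the fingers, so that a colleague can slip packing under the bed. Leave the oil can, the small jar and the rubber mould where they are.

Things in the scene. Friction and masses are not known exactly. Their poses are not given: they have to be found in the camera images.
- jack: loose toe jack, 0.9 kg. Origin under the centre of its grip block; z up, +x to the nose (saddle axis at +70 mm), -x to the handle (pivot at -32 mm, 58 mm up). Base plate 177 x 60 x 8 mm, x -85 to +92 mm. Grip block 44 mm in x, 36 mm in y, top 64 mm above the counter: the balance point, grasp it across y from above
- jack_handle (a joint): the jack's handle, rad: 0 up (sprung, slopes 0.48 rad upward towards the jack's -x), 0.6 down at its stop (slopes 0.12 rad downward). It raises the saddle by 66.7 mm per rad, 40 mm in all, and springs back up when let go; pushing it down takes 2 to 12 N at the handle pad
- handle_pad (a point): middle of the top face of the handle's black rubber pad (60 mm long, 34 mm wide), 95 mm from the pivot; about 106 mm above the counter when up, 52 mm when down at the stop. A push from above with closed fingers works
- saddle_top (a point): centre of the top of the jack's round steel saddle (28 mm across); 45 mm above the counter with the handle up, 85 mm with it down
- stand: fixed stand of the bed; origin under its middle, z up; its -x side is the front, where the lift pad and plain corner ears stick out. Frame x -48 to +77 mm, 150 mm wide, 12 mm thick, with posts under the bed; the counter in front of x = -48 mm is clear, so the jack's nose fits under. Bed's front edge at x = -80 mm
- bed: aluminium bed plate, 170 mm wide, on which a loose 104 mm round lapping plate lies (top at 103 mm); about 2 kg together. Origin on its rear hinge axis, at x = +64 mm, z = 70 mm of the stand; its z axis is vertical when the bed is down and leans back as the front is raised, 0.14 rad with the jack fully up
- lift_pad: steel lift pad, 38 x 36 mm, 8 mm thick with a raised ring on top, clamped on the bed's front rail somewhere along the front edge (up to 36 mm from the middle); it does not slide while working. Origin: centre of its flat underside; its x and y axes are the stand's when the bed is down
- lift_point (a point): centre of the lift pad's flat underside: the point for the saddle. 100 mm in front of the stand's origin (-x), 62 mm above the counter when the bed is down
- oil_can: loose oil can, 56 mm across, 120 mm high, a bystander; origin under its centre
- flux_jar: small lidded jar, 41 mm across, 48 mm high, a bystander; origin under its centre
- mould_0: reddish-brown rubber mould block, 50 x 76 x 24 mm, a bystander; origin under its centre
- rolling_mill: fixed dark rolling mill to the left of the jack (+y), never moves: it fills x 0.40 to 0.66 m, y -0.10 to +0.07 m up to 0.47 m above the counter, its crank hanging in front; pass above it or keep clear

How it is judged:
On the way, in this order (a step that is already met when the one before it is completed fails the run):
1. the jack stands on the counter with its saddle centrally under the lift pad (within 12 mm), handle up (horizontal distance between saddle_top and lift_point below 0.012 m and height (world z) of jack below 0.003 m and angle between jack's own z axis and vertical below 0.05 rad and value of joint jack_handle below 0.1 rad and angle between bed's own z axis and vertical below 0.02 rad), for 0.2 s.
2. the handle is pushed down and the bed rises on the saddle (value of joint jack_handle above 0.53 rad and angle between bed's own z axis and vertical above 0.1 rad and contact force between jack and lift_pad above 2 N), for 0.2 s.
At the end, for the whole second after the job is handed in: Still holding: the fingers press the jack's handle down (over 0.54 of 0.6 rad), the jack stands flat, saddle within 12 mm of the lift point in plan and carrying the bed, which is at rest, raised over 0.10 rad and untouched by the robot (horizontal distance between saddle_top and lift_point below 0.012 m and value of joint jack_handle above 0.54 rad and angle between bed's own z axis and vertical above 0.1 rad and contact force between jack and lift_pad above 2 N and contact force between the fingers and jack above 1.5 N and contact force between each of the arm, the fingers and bed below 0.5 N and angle between jack's own z axis and vertical below 0.06 rad and height (world z) of jack below 0.006 m and angular speed of bed below 0.05 rad/s); the arm keeps its last pose, push and grip.
It fails at once if the oil can, jar or mould is moved by more than 25 mm (distance of any of oil_can, flux_jar, mould_0 from where it was at the start of the episode above 0.025 m).
It fails at once if the robot itself lifts the bed (angle between bed's own z axis and vertical above 0.03 rad and contact force between any of the fingers, the arm and bed above 1 N).
It also fails if it takes over 54 s, if anything falls off the work surface, if the arm or the gripper's body presses on something with over 40 N, if the wrist force passes 120 N, or if a joint passes its speed limit or range.

## Working session

There is one attempt and no reset: what is moved stays moved. The work goes in short steps, each a Python script; the robot and the scene stay as the last script left them, time stands still between calls to the robot, and variables do not carry over. Pictures are saved under pics/ and viewed, and the job is handed in when it is done.

```bash
mkdir -p pics; ls; python3 - <<'E'
from bench import env, kinematics, monitor, eyes, job
import cv2,numpy as np
for n in("scene","top"):
    d=eyes.grab_frame(n); cv2.imwrite(f"pics/{n}0.png",d["frame"][:,:,::-1]); print(n,d["mtx"].tolist(),d["k1"],np.round(d["view"],4).tolist())
    np.savez(f"{n}0.npz",**{k:d[k] for k in("frame","mtx","k1","view")})
s=monitor.sense();print(s["clock"],s["position"],s["ee_rot"],env.hold_point_z)
E
```

```text
pics
scene [[452.27765007446334, 0.0, 281.30693849971317], [0.0, 452.27765007446334, 206.91437377760198], [0.0, 0.0, 1.0]] -0.032379111026804214 [[0.8599, -0.5103, -0.0129, -0.608], [-0.3822, -0.627, -0.6788, -0.0387], [0.3383, 0.5887, -0.7342, 1.3262], [0.0, 0.0, 0.0, 1.0]]
top [[388.3209013834369, 0.0, 286.38940525814996], [0.0, 388.3209013834369, 210.01829756492538], [0.0, 0.0, 1.0]] -0.08465412723972796 [[-0.0002, -1.0, -0.0075, -0.2695], [-0.9984, 0.0007, -0.0573, 0.5079], [0.0574, 0.0075, -0.9983, 0.7915], [0.0, 0.0, 0.0, 1.0]]
0.1 [ 0.23431275 -0.46954696  0.23078758] [ 0.37230167  0.60163089 -0.37172523  0.60104251] 0.0187
```

View pics/scene0.png

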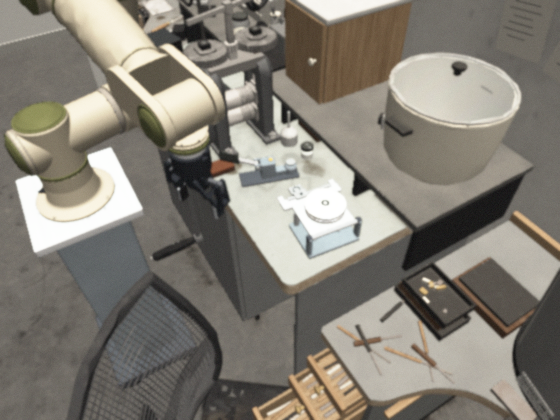

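View pics/top0.png

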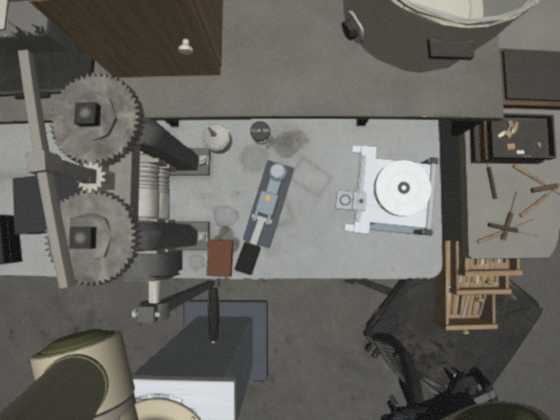

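The top view has image right = world −y and image up = world +x. The jack is around px (265,205), nose up. The stand is around (400,190), with its front on the left and the lift pad at (348,200). The oil can is at (216,137), the jar at (260,132) and the mould at (220,257). I'll zoom in next.

```bash
python3 - <<'E'
import cv2
a=cv2.imread("pics/top0.png"); cv2.imwrite("pics/t1.png",cv2.resize(a[115:285,190:390],None,fx=4,fy=3.5*4/3.5,interpolation=cv2.INTER_CUBIC)[:600])
cv2.imwrite("pics/t2.png",cv2.resize(a[130:250,320:450],None,fx=5,fy=5,interpolation=cv2.INTER_CUBIC))
b=cv2.imread("pics/scene0.png"); cv2.imwrite("pics/s1.png",cv2.resize(b[120:260,200:380],None,fx=4,fy=4,interpolation=cv2.INTER_CUBIC))
E
```

```text
(no output)
```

View pics/t1.png

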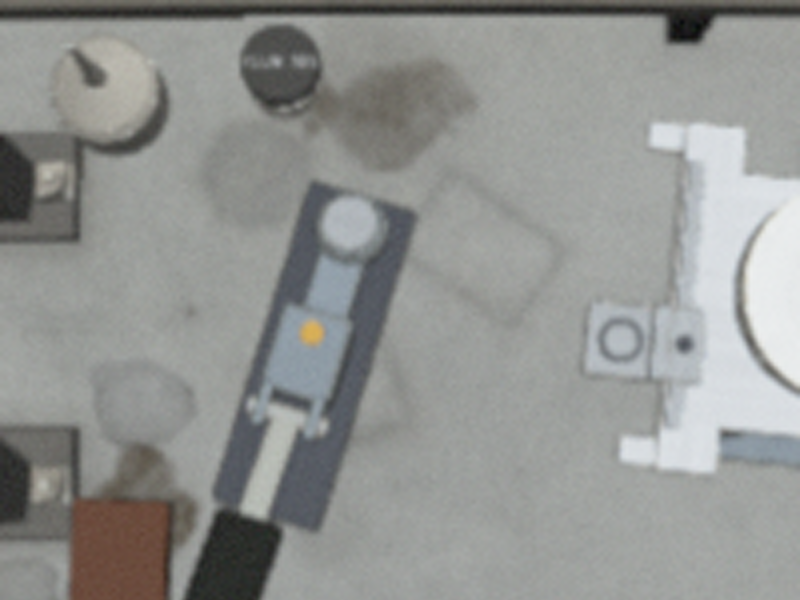

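View pics/t2.png

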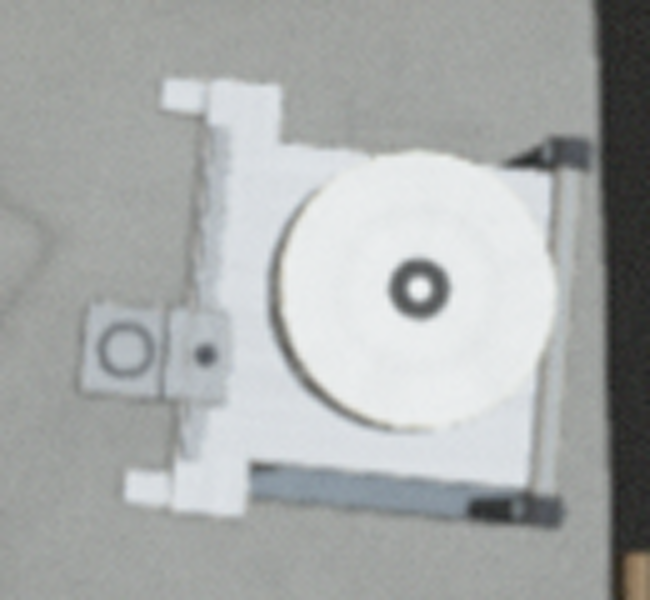

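View pics/s1.png

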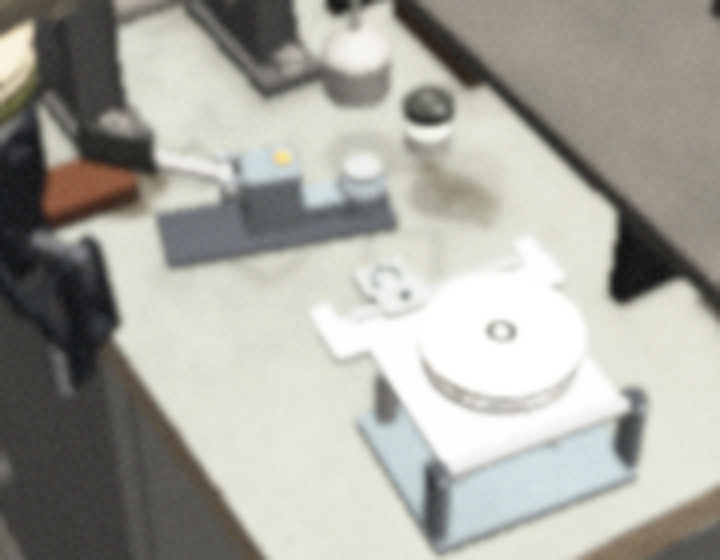

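```bash
cat > h.py <<'E'
import numpy as np, cv2
def ray(d,px):
    # drawn = s*(1+k1 r^2): invert
    K=np.asarray(d["mtx"]); k=float(d["k1"]); V=np.asarray(d["view"])
    p=cv2.undistortPoints(np.array([[px]],float),K,np.array([k,0,0,0.]))[0,0]
    R=V[:3,:3]; return -R.T@V[:3,3], R.T@np.array([p[0],p[1],1.])
def onz(d,px,z):
    c,r=ray(d,px); return c+r*(z-c[2])/r[2]
def proj(d,P):
    K=np.asarray(d["mtx"]);V=np.asarray(d["view"])
    q,_=cv2.projectPoints(np.array([P],float),cv2.Rodrigues(V[:3,:3])[0],V[:3,3],K,np.array([float(d["k1"]),0,0,0]));return q[0,0]
def tri(d1,p1,d2,p2):
    A=[];b=[]
    for d,p in((d1,p1),(d2,p2)):
        c,r=ray(d,p); r/=np.linalg.norm(r); M=np.eye(3)-np.outer(r,r);A.append(M);b.append(M@c)
    return np.linalg.lstsq(np.vstack(A),np.hstack(b),rcond=None)[0]
E
python3 - <<'E'
from h import *
np.set_printoptions(precision=4,suppress=True)
T=dict(np.load("top0.npz"));S=dict(np.load("scene0.npz"))
def t1(x,y):return ((x+.5)/4-.5+190,(y+.5)/4-.5+115)
def t2(x,y):return ((x+.5)/5-.5+320,(y+.5)/5-.5+130)
def s1(x,y):return ((x+.5)/4-.5+200,(y+.5)/4-.5+120)
print("saddle",onz(T,t1(349,223),.045), "scene",onz(S,s1(362,168),.045))
print("dot",onz(T,t1(312,332),.064),"scene",onz(S,s1(283,158),.064))
print("ring",onz(T,t2(125,350),.071),"scene",onz(S,s1(385,287),.071))
print("screw",onz(T,t2(206,355),.078))
for p in((82,300),(80,393),(163,397),(167,310)):print("padcorner",onz(T,t2(*p),.070))
print("disc",onz(T,t2(417,291),.103))
print("ears",[onz(T,t2(*p),.070) for p in((163,80),(163,110),(124,472),(124,505))])
# jack base mask
h=cv2.cvtColor(T["frame"],cv2.COLOR_RGB2HSV).astype(int)
r=T["frame"].astype(int)
for q in((235,212),(285,180),(268,195)):print(r[q[1],q[0]],h[q[1],q[0]])
m=((r[...,2]-r[...,0]>8)&(r.max(2)<110)).astype(np.uint8)*255
m[:,:235]=0;m[:,300:]=0;m[:155]=0;m[255:]=0
c=max(cv2.findContours(m,0,2)[0],key=cv2.contourArea)
R=cv2.minAreaRect(c);B=cv2.boxPoints(R);print(R)
P=np.array([onz(T,p,.008) for p in B]);print(P)
print("centre",P.mean(0),[np.linalg.norm(P[i]-P[i-1]) for i in range(4)])
print("oil",onz(T,t1(107,92),.09),"jar",onz(T,t1(281,62),.048),"mould",[onz(T,t1(*p),.024) for p in((70,500),(168,500))])
E
```

```text
saddle [ 0.5856 -0.2509  0.045 ] scene [ 0.5874 -0.2541  0.045 ]
dot [ 0.529  -0.2336  0.064 ] scene [ 0.5326 -0.2328  0.064 ]
ring [ 0.5245 -0.3825  0.071 ] scene [ 0.5223 -0.3901  0.071 ]
screw [ 0.522  -0.4126  0.078 ]
padcorner [ 0.544  -0.3661  0.07  ]
padcorner [ 0.5079 -0.3651  0.07  ]
padcorner [ 0.5064 -0.3972  0.07  ]
padcorner [ 0.5401 -0.3991  0.07  ]
disc [ 0.5438 -0.4872  0.103 ]
ears [array([ 0.6304, -0.3987,  0.07  ]), array([ 0.6185, -0.3985,  0.07  ]), array([ 0.4774, -0.3818,  0.07  ]), array([ 0.4648, -0.3817,  0.07  ])]
[140 141 141] [ 90   2 141]
[82 88 96] [107  37  96]
[191 172 136] [ 20  73 191]
((275.8500061035156, 205.9499969482422), (11.067971229553223, 81.58675384521484), 18.434947967529297)
[[ 0.4396 -0.21    0.008 ]
 [ 0.6019 -0.2636  0.008 ]
 [ 0.5944 -0.2857  0.008 ]
 [ 0.4323 -0.2319  0.008 ]]
centre [ 0.517  -0.2478  0.008 ] [np.float64(0.023046619623087215), np.float64(0.17094136283640196), np.float64(0.023302347662202138), np.float64(0.17079288674710558)]
oil [ 0.6419 -0.1366  0.09  ] jar [ 0.6672 -0.2165  0.048 ] mould [array([ 0.4465, -0.1074,  0.024 ]), array([ 0.4466, -0.1579,  0.024 ])]
```

```bash
python3 - <<'E'
from h import *
from scipy.spatial.transform import Rotation as Ro
from bench import env,kinematics,monitor
np.set_printoptions(precision=4,suppress=True)
T=dict(np.load("top0.npz"));S=dict(np.load("scene0.npz"))
def t1(x,y):return ((x+.5)/4-.5+190,(y+.5)/4-.5+115)
C=[onz(T,t1(*p),.008) for p in((313,182),(415,212),(318,530),(215,500))]
print(np.array(C),np.mean(C,0))
f=(C[0]+C[1])/2-(C[2]+C[3])/2; print("yaw",np.degrees(np.arctan2(f[1],f[0])),np.linalg.norm(f))
print("block",np.array([onz(T,t1(*p),.064) for p in((280,303),(352,318),(333,398),(264,380))]))
for a in((213,340),(213,290)):
  for b in((155,257),(200,240)):print("crank",a,b,tri(T,a,S,b))
def q(yaw,flip=0):
    a=np.radians(yaw); x=np.array([0,0,-1.]); z=np.array([-np.sin(a),np.cos(a),0])*(-1 if flip else 1)
    return Ro.from_matrix(np.stack([x,np.cross(z,x),z],1)).as_quat()
for fl in(0,1):
  for p,y in(((.519,-.229,.024),-18.3),((.50,-.27,.03),-68),((.45,-.202,.05),-68),((.45,-.202,.05),22)):
    j=kinematics.ik(p,q(y,fl)); print(fl,y,j)
E
```

```text
[[ 0.6134 -0.2307  0.008 ]
 [ 0.5973 -0.2844  0.008 ]
 [ 0.4308 -0.2338  0.008 ]
 [ 0.4463 -0.1801  0.008 ]] [ 0.522  -0.2322  0.008 ]
yaw -16.88664684037655 0.17429083288477812
block [[ 0.5432 -0.2179  0.064 ]
 [ 0.5359 -0.253   0.064 ]
 [ 0.4969 -0.2439  0.064 ]
 [ 0.5056 -0.2103  0.064 ]]
crank (213, 340) (155, 257) [ 0.143  -0.0493 -0.3532]
crank (213, 340) (200, 240) [ 0.2383 -0.1211 -0.2098]
crank (213, 290) (155, 257) [ 0.2125 -0.004  -0.4511]
crank (213, 290) (200, 240) [ 0.3029 -0.0551 -0.3525]
0 -18.3 [-0.622   0.6443  1.581  -0.      0.9163 -1.8734]
0 -68 [-0.7013  0.6366  1.5751 -0.      0.9299 -1.0852]
0 -68 [-0.6599  0.4752  1.7968 -0.      0.8695 -1.0439]
0 22 [-0.6599  0.4752  1.7968 -0.      0.8695 -2.6147]
1 -18.3 [-0.622   0.6443  1.581  -0.      0.9163  1.2682]
1 -68 [-0.7013  0.6366  1.5751 -0.      0.9299  2.0564]
1 -68 [-0.6599  0.4752  1.7968 -0.      0.8695  2.0977]
1 22 [-0.6599  0.4752  1.7968 -0.      0.8695  0.5269]
```

```bash
python3 - <<'E'
from h import *
np.set_printoptions(precision=3,suppress=True)
T=dict(np.load("top0.npz"));S=dict(np.load("scene0.npz"))
for z in(.1,.2,.3):
  for p in((213,340),(213,290),(218,300)):
    P=onz(T,p,z);print(z,p,P,proj(S,P))
E
```

```text
0.1 (213, 340) [ 0.263 -0.135  0.1  ] [169.073 163.159]
0.1 (213, 290) [ 0.355 -0.135  0.1  ] [199.296 151.871]
0.1 (218, 300) [ 0.337 -0.144  0.1  ] [194.687 155.9  ]
0.2 (213, 340) [ 0.291 -0.155  0.2  ] [174.317 135.234]
0.2 (213, 290) [ 0.37  -0.155  0.2  ] [201.926 125.493]
0.2 (218, 300) [ 0.354 -0.163  0.2  ] [197.722 128.961]
0.3 (213, 340) [ 0.318 -0.174  0.3  ] [180.302 103.563]
0.3 (213, 290) [ 0.385 -0.174  0.3  ] [204.945  95.457]
0.3 (218, 300) [ 0.372 -0.181  0.3  ] [201.2    98.335]
```

```bash
python3 - <<'E'
import cv2
b=cv2.imread("pics/scene0.png"); cv2.imwrite("pics/s2.png",cv2.resize(b[90:260,150:330],None,fx=3.5,fy=3.5,interpolation=cv2.INTER_CUBIC))
E
```

```text
(no output)
```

View pics/s2.png

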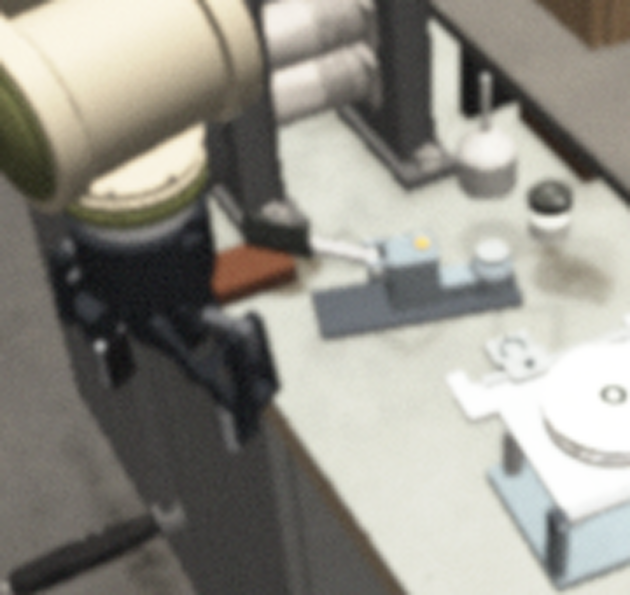

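```bash
cat >> h.py <<'E'
from scipy.spatial.transform import Rotation as Ro
def q(yaw,flip=0):
    a=np.radians(yaw); x=np.array([0,0,-1.]); z=np.array([-np.sin(a),np.cos(a),0])*(-1 if flip else 1)
    return Ro.from_matrix(np.stack([x,np.cross(z,x),z],1)).as_quat()
def snap(eyes,name,tag):
    d=eyes.grab_frame(name); np.savez(f"{tag}.npz",**{k:d[k] for k in("frame","mtx","k1","view")})
    cv2.imwrite(f"pics/{tag}.png",d["frame"][:,:,::-1]); return d
E
python3 - <<'E'
from h import *
from bench import env,kinematics,monitor,eyes
Q=q(-17.3)
env.reach([.519,-.231,.17],Q)
print(env.movel([.519,-.231,.024],velocity=.12,guard=8))
s=monitor.sense();print(s["clock"],s["position"],s["contact_force"])
snap(eyes,"top","top1");snap(eyes,"scene","scene1")
E
python3 -c "
import cv2
a=cv2.imread('pics/top1.png')[100:300,180:440];b=cv2.imread('pics/scene1.png')[90:290,130:390]
cv2.imwrite('pics/c1.png',cv2.resize(cv2.vconcat([a,b]),None,fx=1.5*1,fy=1.5,interpolation=2))"
```

```text
False
2.95 [ 0.51936022 -0.23125037  0.02471936] [-0.12974742 -0.43788518  0.60155439]
```

View pics/c1.png

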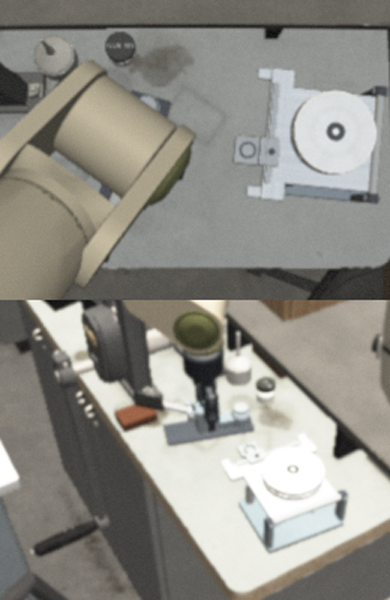

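```bash
python3 - <<'E'
from h import *
from bench import env,kinematics,monitor,eyes
env.close_gripper(60)
s=monitor.sense();print(s["clock"],s["finger_gap"],s["position"])
p=s["position"]
env.movel([p[0],p[1],p[2]+.03],velocity=.08)
s=monitor.sense();print(s["clock"],s["finger_gap"],s["contact_force"],s["ft_torque"])
L=np.array([.524,-.384]); yaw=-68; a=np.radians(yaw); u=np.array([np.cos(a),np.sin(a)])
st=L-u*(.070+.045)
print(st)
env.movel([st[0],st[1],p[2]+.03],velocity=.08,frame=q(yaw))
s=monitor.sense();print(s["clock"],s["finger_gap"],s["contact_force"],s["position"])
snap(eyes,"top","top2");snap(eyes,"scene","scene2")
E
python3 -c "
import cv2
a=cv2.imread('pics/top2.png')[100:300,180:440];b=cv2.imread('pics/scene2.png')[120:270,200:395]
cv2.imwrite('pics/c2a.png',cv2.resize(a,None,fx=2.5,fy=2.5,interpolation=2));cv2.imwrite('pics/c2b.png',cv2.resize(b,None,fx=4,fy=4,interpolation=2))"
```

```text
3.5667 0.4153217461680258 [ 0.51911785 -0.2311725   0.02424645]
4.0917 0.41121398179484725 [-0.51390622 -0.14859789 -9.0033062 ] [ 0.06175553  0.05462725 -0.02244025]
[ 0.48092024 -0.27737386]
5.125 0.41553377312317474 [-0.11083807  0.19604536 -8.05418619] [ 0.48093395 -0.2770916   0.05397444]
```

View pics/c2a.png

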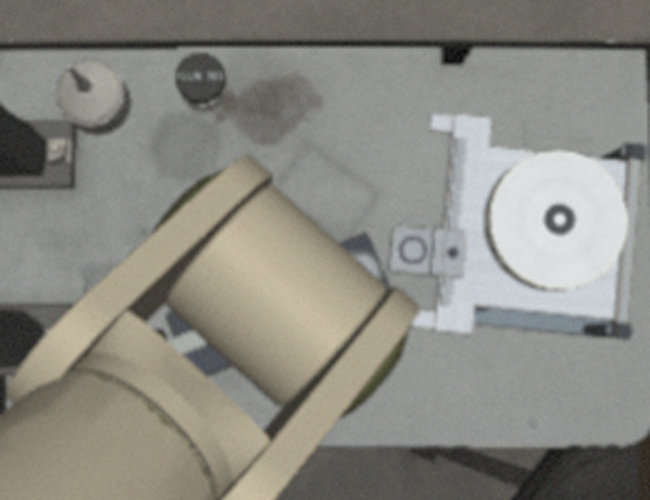

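View pics/c2b.png

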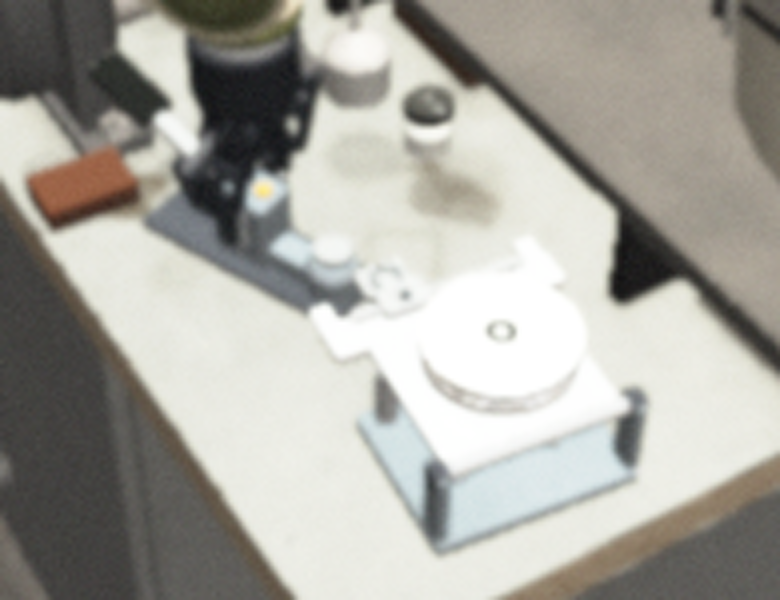

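```bash
python3 - <<'E'
from h import *
S=dict(np.load("scene2.npz"));T=dict(np.load("top0.npz"))
g=lambda x,y:((x+.5)/4-.5+200,(y+.5)/4-.5+120)
a=onz(S,g(333,244),.075);b=onz(S,g(388,286),.0705);print(a,b,b-a)
r=((125.5)/5-.5+320,350.5/5-.5+130);print(tri(T,r,S,g(388,286)))
E
```

```text
[ 0.51168754 -0.33948598  0.075     ] [ 0.52482095 -0.38992906  0.0705    ] [ 0.01313341 -0.05044308 -0.0045    ]
[ 0.5265725  -0.38417981  0.06421328]
```

```bash
python3 - <<'E'
from h import *
from bench import env,kinematics,monitor,eyes
L=np.array([.523,-.387]); a=np.radians(-68); u=np.array([np.cos(a),np.sin(a)])
p=monitor.sense()["position"]; z0=.02425
st=L-u*.125; e=L-u*.070
env.movel([st[0],st[1],z0+.02],velocity=.08)
env.movel([st[0],st[1],z0+.005],velocity=.06)
print(env.movel([e[0],e[1],z0+.005],velocity=.05,guard=6))
s=monitor.sense();print(s["clock"],s["contact_force"],s["position"])
print(env.movel([e[0],e[1],z0-.001],velocity=.03,guard=6))
s=monitor.sense();print(s["clock"],s["contact_force"],s["position"])
env.release()
s=monitor.sense();print(s["clock"],s["contact_force"],s["position"])
env.movel([e[0],e[1],.17],velocity=.12)
env.reach([.36,-.33,.25],q(-68))
snap(eyes,"top","top3");snap(eyes,"scene","scene3");print(monitor.sense()["clock"])
E
python3 -c "
import cv2
a=cv2.imread('pics/top3.png')[100:300,180:440];b=cv2.imread('pics/scene3.png')[120:270,200:395]
cv2.imwrite('pics/c3a.png',cv2.resize(a,None,fx=3,fy=3,interpolation=2));cv2.imwrite('pics/c3b.png',cv2.resize(b,None,fx=4,fy=4,interpolation=2))"
```

```text
False
7.1833 [ 0.66060027  0.04251156 -8.61239382] [ 0.49670143 -0.32180903  0.0292094 ]
True
7.4333 [-0.10698368 -0.76292207  4.26692223] [ 0.49714011 -0.3222349   0.02421794]
7.9833 [ 0.47354687  0.80216831 -0.09462895] [ 0.49606765 -0.32129103  0.02247951]
10.1417
```

View pics/c3a.png

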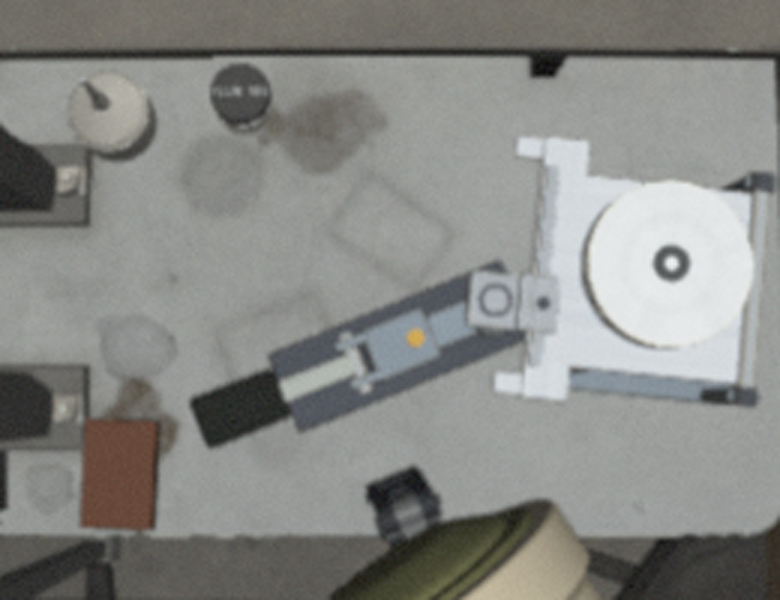

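View pics/c3b.png

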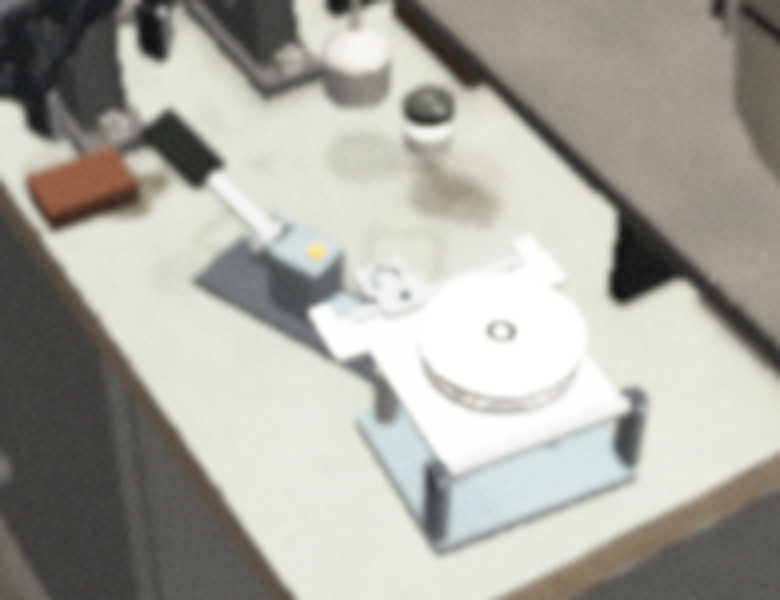

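```bash
python3 - <<'E'
from h import *
np.set_printoptions(precision=4,suppress=True)
T=dict(np.load("top3.npz"))
g=lambda x,y:((x+.5)/3-.5+180,(y+.5)/3-.5+100)
A=onz(T,g(270,352),.008);B=onz(T,g(299,432),.008)   # rear corners
N=onz(T,g(502,261),.008) # nose left corner
M=(A+B)/2; u=N-A;print("yaw",np.degrees(np.arctan2(u[1],u[0])),np.linalg.norm(u),np.linalg.norm(A-B))
u/=np.linalg.norm(u); print("sad from base",M+u*.155)
d=onz(T,g(416,338),.064);print("dot",d,"sad",d+u*.0592)
print("ring",onz(T,g(495,299),.071))
print("ears tip",onz(T,g(517,148),.07),onz(T,g(495,382),.07))
print("padfront",onz(T,g(471,271),.07),onz(T,g(467,325),.07))
print("handle pad",onz(T,g(240,408),.106), "pred",M+u*(.085-.116))
print("pad corners",[onz(T,g(*p),.106) for p in((190,404),(207,447),(290,416),(275,371))])
S=dict(np.load("scene3.npz"));h=lambda x,y:((x+.5)/4-.5+200,(y+.5)/4-.5+120)
d=onz(S,h(317,251),.064);r=onz(S,h(386,286),.071);print("scene dot",d,"sad",d+u*.0592,"ring",r)
E
```

```text
yaw -68.58819214192928 0.17403148573179233 0.05905034790127514
sad from base [ 0.5223 -0.3892  0.008 ]
dot [ 0.5003 -0.3322  0.064 ] sad [ 0.5219 -0.3873  0.064 ]
ring [ 0.525  -0.3826  0.071 ]
ears tip [ 0.6237 -0.3982  0.07  ] [ 0.4717 -0.3823  0.07  ]
padfront [ 0.5432 -0.3674  0.07  ] [ 0.5083 -0.3646  0.07  ]
handle pad [ 0.4554 -0.2215  0.106 ] pred [ 0.4544 -0.216   0.008 ]
pad corners [array([ 0.4578, -0.1909,  0.106 ]), array([ 0.4317, -0.2014,  0.106 ]), array([ 0.4506, -0.252 ,  0.106 ]), array([ 0.478 , -0.2428,  0.106 ])]
scene dot [ 0.5044 -0.3298  0.064 ] sad [ 0.526  -0.3849  0.064 ] ring [ 0.5234 -0.3896  0.071 ]
```

```bash
python3 - <<'E'
from h import *
np.set_printoptions(precision=4,suppress=True)
T=dict(np.load("top2.npz"))
g=lambda x,y:((x+.5)/2.5-.5+180,(y+.5)/2.5-.5+100)
for z in(.2,.25,.3):print(z,[onz(T,g(*p),z) for p in((150,230),(15,370),(250,155))])
from bench import kinematics
o=np.array([.4963,-.3228]);u=np.array([.37,-.929]);
for k in(.102,.112):
  P=o-u*k
  for y in(-68,):print(P,kinematics.ik([*P,.05],q(y)))
E
```

```text
0.2 [array([ 0.5264, -0.1964,  0.2   ]), array([ 0.4369, -0.1103,  0.2   ]), array([ 0.5747, -0.2604,  0.2   ])]
0.25 [array([ 0.5212, -0.2029,  0.25  ]), array([ 0.4389, -0.1237,  0.25  ]), array([ 0.5656, -0.2617,  0.25  ])]
0.3 [array([ 0.5159, -0.2093,  0.3   ]), array([ 0.4409, -0.1371,  0.3   ]), array([ 0.5564, -0.2629,  0.3   ])]
[ 0.4586 -0.228 ] [-0.6906  0.5079  1.7403 -0.      0.8935 -1.0745]
[ 0.4549 -0.2188] [-0.6808  0.495   1.7626 -0.      0.884  -1.0648]
```

```bash
python3 - <<'E'
from h import *
from bench import env,kinematics,monitor,eyes
o=np.array([.4963,-.3228]);u=np.array([.37,-.929])
P=lambda k,z:[*(o-u*k),z]
env.close_gripper(40)
env.reach(P(.104,.16),q(-68))
print(env.movel(P(.104,.09),velocity=.08,guard=2))
s=monitor.sense();print(s["clock"],s["contact_force"],s["position"])
print(env.movel(P(.114,.048),velocity=.04,guard=18))
s=monitor.sense();print(s["clock"],s["contact_force"],s["position"])
snap(eyes,"top","top4");snap(eyes,"scene","scene4");print(monitor.sense()["clock"])
E
python3 -c "
import cv2
a=cv2.imread('pics/top4.png')[100:300,180:440];b=cv2.imread('pics/scene4.png')[120:270,200:395]
cv2.imwrite('pics/c4a.png',cv2.resize(a,None,fx=2,fy=2,interpolation=2));cv2.imwrite('pics/c4b.png',cv2.resize(b,None,fx=4,fy=4,interpolation=2))"
```

```text
True
12.325 [ 0.31035918 -2.42208267  1.23242095] [ 0.45696074 -0.22601883  0.09935286]
True
13.45 [-4.92065656  1.98092973 15.24898338] [ 0.45509562 -0.21917018  0.05401702]
13.55
```

View pics/c4a.png

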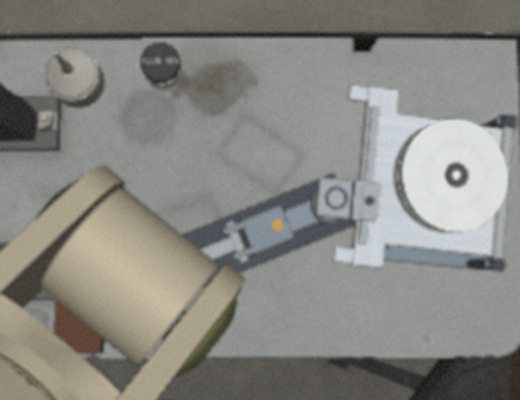

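View pics/c4b.png

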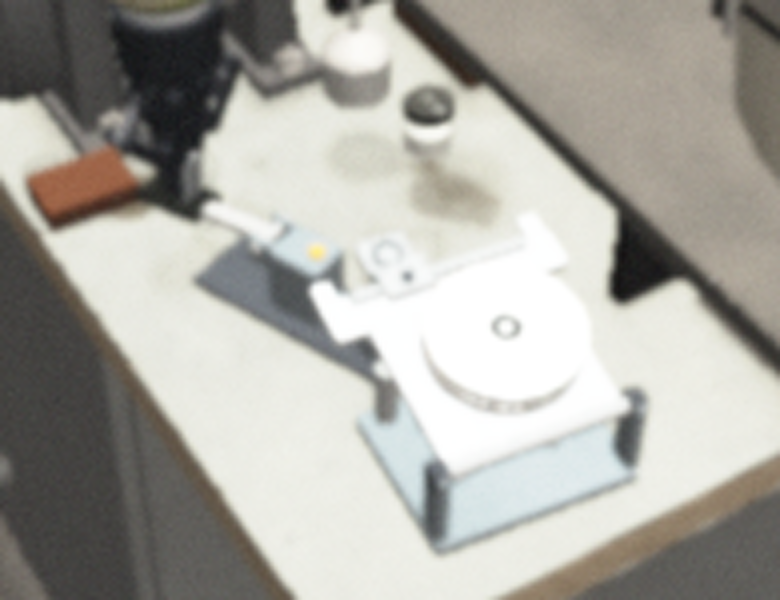

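```bash
python3 - <<'E'
from h import *
from bench import env,kinematics,monitor,eyes
f=lambda t:(lambda s:print(t,s["clock"],s["contact_force"],s["position"],abs(s["qvel"]).max()))(monitor.sense())
f("a");env.hold(.5);f("b")
p=monitor.sense()["position"]
print(env.movel([p[0],p[1],p[2]-.003],velocity=.02,guard=8));f("c")
env.hold(1.0);f("d")
T=snap(eyes,"top","top5");S=snap(eyes,"scene","scene5")
E
python3 -c "
import cv2
a=cv2.imread('pics/top5.png')[130:250,280:400];b=cv2.imread('pics/scene5.png')[140:240,240:360]
cv2.imwrite('pics/c5.png',cv2.resize(cv2.vconcat([a[:100],b]),None,fx=3,fy=3,interpolation=2))"
```

```text
a 13.55 [-5.90186022  2.59834795 15.1428238 ] [ 0.45509382 -0.21919621  0.05417346] 0.0010274732178449553
b 14.05 [-5.91436671  2.68482384 15.37711434] [ 0.45508086 -0.21917922  0.05422916] 0.0033633350310624337
True
c 14.2583 [-7.36222911  3.692707   18.63668444] [ 0.45514842 -0.21925093  0.05370281] 0.004009829598126594
d 15.2583 [-6.77151056  4.24842621 18.99856648] [ 0.45513712 -0.21924617  0.05372077] 0.001516158006690864
```

View pics/c5.png

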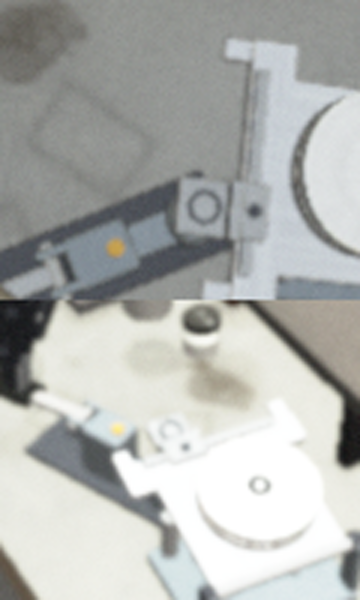

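```bash
python3 - <<'E'
from h import *
np.set_printoptions(precision=4,suppress=True)
T=dict(np.load("top5.npz"));S=dict(np.load("scene5.npz"))
f=lambda x,y,a,b:((x+.5)/3-.5+a,(y+.5)/3-.5+b)
r=tri(T,f(204,207,280,130),S,f(172,132,240,140))
T0=dict(np.load("top3.npz"));S0=dict(np.load("scene3.npz"))
r0=tri(T0,f(495,299,180,100),S0,((386.5)/4-.5+200,286.5/4-.5+120))
print("ring",r,r0,r-r0,"angle",np.arcsin((r-r0)[2]/.164))
d=onz(T,f(116,247,280,130),.064);print("dot",d,d+np.array([.365,-.931,0])*.0592,"ring at .094",onz(T,f(204,207,280,130),.094))
E
```

```text
ring [ 0.526  -0.3858  0.0941] [ 0.5262 -0.3839  0.0644] [-0.0002 -0.0019  0.0297] angle 0.18221699648789705
dot [ 0.5009 -0.3322  0.064 ] [ 0.5225 -0.3873  0.064 ] ring at .094 [ 0.5243 -0.385   0.094 ]
```

```bash
python3 - <<'E'
from bench import monitor,job
s=monitor.sense();print(s["clock"],s["contact_force"])
job.hand_in()
s=monitor.sense();print(s["clock"],s["contact_force"],s["position"])
E
```

```text
15.3583 [-6.19863398  4.76576228 19.42402792]
the job is handed in; nothing more can be done
the job is handed in; nothing more can be done
```

The job is handed in at about 15 s. The jack stands under the lift pad, the bed is up on it, and the closed fingers are still holding the handle down. I got no verdict back.

I gripped the jack across its block and carried it round to a yaw of about -68°. From there I slid it in low so the saddle sat under the ring pad, let go, and pushed the handle down with closed fingers.

Last checks before handing in:
- **Saddle position:** the top camera put the saddle about 3 mm from the ring centre in plan. The jack did not visibly shift during the push.
- **Bed raised:** the ring rose about 30 mm by triangulation, about 0.18 rad against the 0.14 expected. That is probably image error, since the ring's height with the bed down came out about 6 mm too low. Either value is well over 0.10 rad.
- **Handle at its stop:** the fingertips were at z = 0.054 m with about 19 N upward force. Pressing 0.5 mm further raised the force by about 3.5 N, so I took it to be at the stop. I have no direct reading of the handle angle.
- **Bystanders:** the arm stayed away from the oil can, jar and mould. They looked unmoved in the pictures, but I did not measure them again.

**Disagreement:** before the push, the two cameras differed by 5 to 7 mm on where the ring was. I aimed between them, which still leaves the saddle inside the 12 mm limit by either view.

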